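# Restart the bakery's locked receipt printer

### The arm

A 7-joint arm with a two-finger parallel gripper is mounted at the origin on the work surface. World frame = base frame: x ahead of the robot, y to its left, z up, the work surface at z = 0. Lengths are in m, angles in degrees, forces in N, time in s.
With the tool pointing down it reaches from about 0.425 to 0.95 m from the base axis. Payload 4.7 kg.
Tool frame: the origin (TCP) lies midway between the tips of the shut fingers; the grasp point (between the pads) lies 19 mm behind it; z points along the fingers, y is the line along which they close (so a half turn about z gives the same grasp; the last joint's range is limited). The gripper opens to 87 mm and grips with 3 to 60 N. Pads are 19 mm wide; open, the fingers measure 117 mm over their backs; the gripper's body (75 mm by 190 mm) begins 51 mm behind the grasp point.
Start: joints at [-67.489, 26.849, -2.785, 87.806, 1.381, 65.374, -4.715], TCP at [0.276, 0.616, 0.223] pointing down, gripper open.
Joint ranges: [-148.3, 148.3], [-19.14, 114.17], [-79.39, 73.82], [5.75, 140.21], [-59.74, 239.74], [12.07, 113.84], [-152.46, 152.46]. Speed limits (degrees/s): [147.25, 147.25, 180, 180, 180, 180, 180].

### API

Orientations are given as a 3x3 rotation matrix whose columns are the frame's x, y, z axes.
In Python, from rig import manip, get_image, nets gives the robot as it stands.
- The arm moves only by the tool jog_arm, never from a script. Its argument "plan" is a list of rows, each a list of 3 entries, a list of its own where there are three numbers: the shift along the tool's x, y, z in m, then the turn, a rotation vector about the tool's x, y, z in degrees, then the closure, from 0 (fully open) to 1 (shut). In form: [[[dx, dy, dz], [wx, wy, wz], jaw], ...]. A call has 1 to 8 rows; each row is the pose to reach, as a shift and turn from the pose commanded when the call began, along the tool's axes at that moment; what a row does not reach only later rows make up. A row lasts 1/10 s, in which the tool goes at most 50 mm and 8.59 degrees, less where a joint would pass 70% of its speed; a pose out of reach is approached as far as the arm can. A call with a gripper value outside its range is refused whole. The fingers move at their own pace and stop on an object; "force" is the grip in N (left out, the last holds). Time passes only in rows, so rows that repeat a pose let the fingers close. It gives the time, the measured TCP pose, the force, the opening and the grip force at its end, in the units of the state.
- manip.read_state(): the state, without advancing time (a new reading comes with each control period).
- get_image(name): name is "scene" or "top" or "wrist"; returns a dict with "img" (400x640x3 uint8, red, green, blue), "fx", "fy", "cx", "cy" (pixels), "origin" and "attitude" of the camera in the world. Camera axes: x right, y up, looking along -z (the intrinsics and any distortion apply to the point x, -y, -z); pixel columns grow to the right and rows downward; lengths in m; the calibration is good to about 2 mm. A picture is of the moment at which its call begins. There is no depth.
- manip.finish_job(): hands the job in; it is judged then, once.
Trained networks look in the newest picture that a camera, given by its name, has taken for a name from the list of things; names that differ only in an ending like _2 or _b are one class to them, and where a whole thing is asked for, a point or a joint stands for the part that bears it (a point fixed in the world has none). Each returns a list of dicts, best first, with "confidence" (0 to 1); they miss things now and then, are a little off and sometimes report something else, mostly with a low value. They report only what shows in the picture. A call takes as long as a camera call. They do not tell look-alikes from the thing itself.
- nets.cut_out(camera, query): "pixels" (400x640 bool, what is visible of it) and "point" ([row, column] in pixels, amid what is visible of it).
The state is a dict: "time": time; "qpos": joint angles; "dq": joint speeds; "tau": joint torques, N m; "ee_pos": TCP position; "orientation": TCP orientation; "force": force on the tool from outside, world axes, zero at the start; "wrist_torque": the same for the moment, N m; "grip_width": finger opening in m; "grasp_force": force on a finger pad.
Only numpy, scipy, OpenCV 4.12 (cv2) and the standard library are available. Lean on these libraries where they do the work, as an engineer would, in place of code of your own. Each camera call takes 0.05 s, during which the arm holds its last target. There are 200 camera calls.

### The job

The receipt printer on the bakery counter has locked up and stands with its cover open. Take the touch-screen stylus out of the pen stand and with its tip press the small restart button at the bottom of the hole in the printer's sloping deck: fully down, held there for a good second, without forcing it. Then put the stylus back upright in the stand and close the printer's cover until it snaps into its catch; leave the other things on the counter as they are.

Things in the scene. Friction and masses are not known exactly. Their poses are not given: they have to be found in the camera images.
- printer: Light grey clamshell receipt printer, fixed, 145 wide (y) x 200 deep (x) x 106 high without cover; origin: centre of the underside, z up, front to -x. The front third of its top is a flat deck that slopes up from x -100, z 65 to x -35, z 103 mm (faces forward and up, 30 degrees from level); behind it an open bay with a paper roll.
- bore_rim (a point): Centre of the mouth of the restart hole in the sloping deck, at (-67.5, 36, 83.8) mm in the printer's frame (same axes). The hole is round, 13 wide, 16 deep, square to the deck: outward direction of its axis (-0.5, 0, 0.866) in the printer's frame. The dark sprung button's flat face, 10 wide, lies 6 to 12 mm below the rim: it differs each time, feel for it.
- restart (a joint): How far the restart button is pressed in along the hole, m: 0 out, 0.004 fully down (hard stop). It pushes back with 2 N at first, 6 N fully down, and springs out when let go. More than 20 N of the stylus on the printer is forcing it.
- cover (a joint): Angle of the printer's hinged cover, rad: 0 shut, 1.25 to 1.65 at the start (standing up), stop at 1.75; the stiff hinge lets it stay anywhere. Axis along the printer's y; it shuts by swinging to -x and down. At about 0.1 a roller under it meets two sprung claws: from there push down with some 8 to 12 N near x -110 mm of cover_hinge until it snaps to 0.
- cover_hinge (a point): Middle of the cover's hinge line, in the printer's frame at (80, 0, 110) mm; this frame turns with the cover and equals the printer's axes when shut. Cover 145 wide (y), 5 thick. In this frame, mm: its outer face is flat at z 35 from x 10 to x -120, then slopes down to the front edge at x -182, z -4.
- cover_edge (a point): Middle of the cover's front (free) edge, same axes as cover_hinge.
- pen_stand: Solid light-wood block, fixed, 60 (x) x 156 (y) x 58 high, with three upright round wells at y -50, 0 and 50 mm, x 0: 15 wide, 52 deep (floor at z 6). Origin: centre of the underside, z up.
- stylus: Touch-screen stylus, 130 long, about 30 g, standing tip down in one of the three wells: slim black tip 6 wide and 28 long, cone, then plain round aluminium barrel 12 wide from 36 mm up, with a dark band at 100 mm and no clip. Origin: centre of the tip's end; z runs along it from tip to top end.
- stylus_tip (a point): Centre of the flat end of the stylus's tip (the body's origin).
- marker: Bystander in another well: fat marker pen, 13 wide, 112 long, with a clip; does not fit the restart hole. Origin at its lower end.
- ballpoint: Bystander in the last well: thin ballpoint, 8 wide, 126 long, clip and push knob. Origin at its point.
- paper_roll: Bystander: spare paper roll, upright, 62 wide, 80 high. Origin at its underside's centre.
- card_terminal: Bystander: black card terminal, 165 x 78 x 40. Origin at its underside's centre.
- tongs: Bystander: steel pastry tongs lying on the counter, 215 long, 64 wide, 21 high. Origin at the middle, on the counter.
- cup: Bystander: empty white paper cup, 84 wide, 95 high. Origin at its underside's centre.
Not all that is in view belongs to the job. Of the things like the pen_stand, leave any that is orange; of the rest the smaller one is meant.

How it is judged:
By the outcome, as a careful person would: the job done as asked, in the order asked, and still so for the second after the job is handed in, with the robot touching nothing.
It also fails if it takes over 64 s, if anything falls off the work surface, if the arm or the gripper's body presses on something with over 40 N, if the wrist force passes 120 N, or if a joint passes its speed limit or range.

## Working session

There is one attempt and no reset: what is moved stays moved. The work goes in short steps, Python scripts to look and compute and a tool call to move; the robot and the scene stay as the last step left them, time stands still between calls to the robot, and variables do not carry over. Pictures are saved under pics/ and viewed, at most 10 in all, crops included, and the job is handed in when it is done.

Besides the shell and the picture viewer there is one more tool, called after "Call:" as name(argument=value, ...) on one line, values as JSON. jog_arm: Moves the arm, as the interface text tells. Its arguments: {"type":"object","properties":{"plan":{"type":"array","items":{"type":"array"}},"force":{"type":"number"}},"required":["plan"]}

```bash
mkdir -p pics; ls; python3 - <<'E'
from rig import manip,get_image,nets
import cv2,numpy as np
s=manip.read_state(); print({k:np.round(v,3).tolist() for k,v in s.items()})
for n in ["scene","top"]:
    d=get_image(n); cv2.imwrite(f"pics/{n}0.png",d["img"][...,::-1]); print(n,{k:np.round(d[k],4).tolist() for k in d if k!="img"})
    for q in ["printer","pen_stand","stylus","marker","ballpoint","cover_edge","paper_roll","cup","card_terminal","tongs"]:
        for r in nets.cut_out(n,q):
            p=r["pixels"];ys,xs=np.nonzero(p); print(q,round(r["confidence"],2),np.round(r["point"]).tolist(),p.sum(),[ys.min(),ys.max(),xs.min(),xs.max()] if len(ys) else 0)
E
```

```text
pics
{'time': 0.0, 'qpos': [-67.488, 26.897, -2.786, 87.874, 1.38, 65.372, -4.717], 'dq': [-0.024, -0.021, -0.01, -0.106, 0.013, -0.115, 0.015], 'tau': [0.001, -50.797, -0.08, -23.615, -0.061, 0.038, 0.0], 'ee_pos': [0.276, 0.615, 0.222], 'orientation': [[-0.912, 0.409, -0.001], [0.409, 0.912, -0.002], [-0.0, -0.002, -1.0]], 'force': [-0.421, -1.37, -0.397], 'wrist_torque': [-0.009, 0.016, 0.033], 'grasp_force': 0.0, 'grip_width': 0.087}
scene {'fx': 404.9323, 'fy': 404.9323, 'cx': 317.0643, 'cy': 209.3214, 'origin': [1.0676, -0.1548, 0.859], 'attitude': [[0.1089, -0.758, 0.6431], [0.994, 0.074, -0.0811], [0.0139, 0.6481, 0.7615]]}
printer 0.73 [264.0, 367.0] 6921 [np.int64(223), np.int64(314), np.int64(329), np.int64(418)]
pen_stand 0.97 [252.0, 230.0] 2024 [np.int64(228), np.int64(280), np.int64(194), np.int64(264)]
pen_stand 0.87 [182.0, 247.0] 2892 [np.int64(157), np.int64(204), np.int64(206), np.int64(283)]
pen_stand 0.61 [213.0, 154.0] 2089 [np.int64(189), np.int64(241), np.int64(117), np.int64(187)]
stylus 0.59 [246.0, 206.0] 156 [np.int64(233), np.int64(256), np.int64(198), n
[... 1418 characters left out ...]
81), np.int64(336), np.int64(406)]
pen_stand 0.67 [234.0, 450.0] 1232 [np.int64(216), np.int64(257), np.int64(421), np.int64(477)]
cover_edge 0.91 [117.0, 285.0] 1236 [np.int64(104), np.int64(136), np.int64(252), np.int64(312)]
paper_roll 0.55 [128.0, 342.0] 399 [np.int64(117), np.int64(141), np.int64(333), np.int64(352)]
paper_roll 0.23 [118.0, 283.0] 1322 [np.int64(104), np.int64(136), np.int64(252), np.int64(312)]
cup 0.89 [134.0, 423.0] 719 [np.int64(120), np.int64(150), np.int64(406), np.int64(436)]
card_terminal 0.98 [142.0, 196.0] 1362 [np.int64(115), np.int64(166), np.int64(184), np.int64(212)]
tongs 0.61 [203.0, 207.0] 516 [np.int64(173), np.int64(238), np.int64(193), np.int64(213)]
```

View pics/scene0.png

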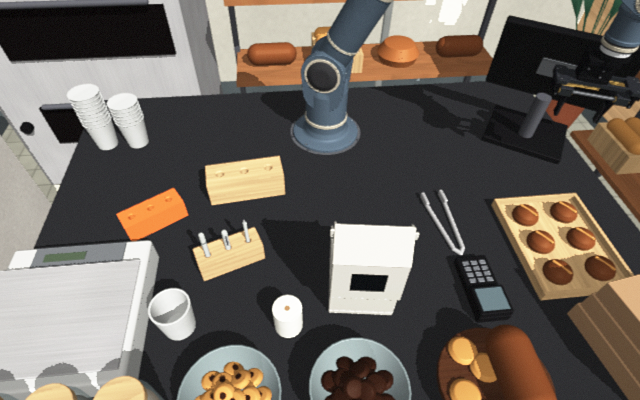

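View pics/top0.png

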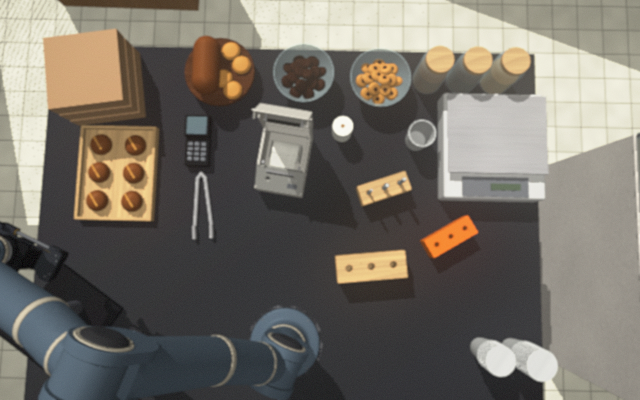

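The meant pen stand (light wood with pens) is at about (230,252) in scene and (385,187) in top. The printer is at (367,264) in scene and (283,152) in top, with its front toward the robot and the cover standing up. Next I'll fit poses from both views.

```bash
cat > h.py <<'E'
import numpy as np,cv2
from rig import manip,get_image,nets
from scipy.optimize import minimize
def proj(d,P):
    c=(np.atleast_2d(P)-d["origin"])@np.array(d["attitude"])
    return np.c_[d["cx"]+d["fx"]*c[:,0]/-c[:,2], d["cy"]+d["fy"]*c[:,1]/c[:,2]]
def ray(d,uv):
    u,v=uv; r=np.array(d["attitude"])@np.array([(u-d["cx"])/d["fx"],-(v-d["cy"])/d["fy"],-1]); return np.array(d["origin"]),r
def onz(d,uv,z):
    o,r=ray(d,uv); return o+r*(z-o[2])/r[2]
def Rz(a): return np.array([[np.cos(a),-np.sin(a),0],[np.sin(a),np.cos(a),0],[0,0,1]])
def T(p,L): return np.atleast_2d(L)@Rz(p[2]).T+[p[0],p[1],0]
def box(x0,x1,y0,y1,z0,z1): return np.array([[x,y,z] for x in(x0,x1) for y in(y0,y1) for z in(z0,z1)])/1000
STAND=box(-30,30,-78,78,0,58)
PB=np.array([[x,y,z] for y in(-72.5,72.5) for x,z in((-100,0),(-100,65),(-35,103),(100,106),(100,0))])/1000
def cover(a):
    L=np.array([[x,y,z] for y in(-72.5,72.5) for x,z in((10,35),(-120,35),(-182,-4),(10,0))])/1000
    c,s=np.cos(a),np.sin(a)   # positive a: -x edge rises
    R=np.array([[c,0,s],[0,1,0],[-s,0,c]])
    return L@R.T+[.08,0,.11]
def hull(d,P,m):
    h=cv2.convexHull((proj(d,P)*16).round().astype(np.int32)); cv2.fillConvexPoly(m,h,255,cv2.LINE_AA,4)
E
cat > fit.py <<'E'
from h import *
D={n:get_image(n) for n in("scene","top")}
M={}
for n,pt in(("scene",(230,252)),("top",(385,187))):
    get=nets.cut_out(n,"pen_stand"); M["s",n]=min(get,key=lambda r:np.hypot(r["point"][1]-pt[0],r["point"][0]-pt[1]))["pixels"]
    M["p",n]=nets.cut_out(n,"printer")[0]["pixels"]
def cost(parts,k):
    t=0
    for n in D:
        m=np.zeros((400,640),np.uint8)
        for P in parts: hull(D[n],P,m)
        m=m/255.; g=M[k,n].astype(float); t+=1-np.minimum(m,g).sum()/np.maximum(m,g).sum()
    return t
def run(f,x0,st):
    best=None
    for a in x0:
        s=np.vstack([a]+[np.array(a)+np.eye(len(a))[i]*st[i] for i in range(len(a))])
        r=minimize(f,a,method="Nelder-Mead",options=dict(initial_simplex=s,maxiter=400,xatol=1e-4,fatol=1e-5))
        if best is None or r.fun<best.fun: best=r
    return best
s0=onz(D["top"],(384,187),.058)[:2]; p0=onz(D["top"],(284,155),.08)[:2]
rs=run(lambda p:cost([T(p,STAND)],"s"),[[*s0,a] for a in(-.4,0,.4)],[.02,.02,.2])
rp=run(lambda p:cost([T(p,PB),T(p,cover(p[3]))],"p"),[[*p0,a,c] for a in(-.2,.1) for c in(1.3,1.55)],[.02,.02,.15,.1])
print(rs.x,rs.fun,rp.x,rp.fun)
tiles=[]
for n,boxes in(("scene",((185,220,80,60),(320,215,120,105))),("top",((345,165,80,55),(240,95,90,110)))):
    for k,(x,y,w,h) in zip("sp",boxes):
        S=4 if k=="s" else 3.5
        A=np.float32([[S,0,-S*x],[0,S,-S*y]]); im=cv2.warpAffine(D[n]["img"][...,::-1],A,(400,300 if k=="s" else 400),flags=cv2.INTER_CUBIC)
        P=[T(rs.x,STAND)] if k=="s" else [T(rp.x,PB),T(rp.x,cover(rp.x[3])),T(rp.x,[[-.0675,.036,.0838]])]
        for L in P:
            q=((proj(D[n],L)-[x,y]+.5)*S).round().astype(int)
            for a in q: cv2.circle(im,tuple(map(int,a)),3,(0,0,255),1)
        tiles.append(im)
out=np.hstack([np.vstack(tiles[:2]),np.vstack(tiles[2:])]); cv2.imwrite("pics/fit.png",cv2.resize(out,(685,600)))
d=get_image("wrist"); s=manip.read_state(); R=np.array(s["orientation"])
print("cam in tool",np.round(R.T@(np.array(d["origin"])-s["ee_pos"]),4),np.round(R.T@np.array(d["attitude"]),3).tolist(),d["fx"],d["cx"],d["cy"])
E
python3 fit.py
```

```text
Traceback (most recent call last):
  File "fit.py", line 6, in <module>
    M["p",n]=nets.cut_out(n,"printer")[0]["pixels"]
             ~~~~~~~~~~~~~~~~~~~~~~~~~^^^
IndexError: list index out of range
```

```bash
python3 - <<'E'
t=open('fit.py').read()
t=t.replace('''M["p",n]=nets.cut_out(n,"printer")[0]["pixels"]''','''
    while ("p",n) not in M:
        r=nets.cut_out(n,"printer")
        if r: M["p",n]=r[0]["pixels"]
        else: D[n]=get_image(n)''')
open('fit.py','w').write(t)
E
timeout 200 python3 fit.py
```

```text
[ 0.48486832 -0.29370754  0.3494733 ] 0.3877906612897565 [ 0.56313689  0.01571798 -0.1546463   1.55568225] 0.10417696573937818
cam in tool [ 0.0837 -0.     -0.1625] [[0.0, 0.953, 0.303], [1.0, 0.0, -0.001], [-0.001, 0.303, -0.953]] 341.5187682688553 323.6663148288251 195.09582843747174
```

View pics/fit.png

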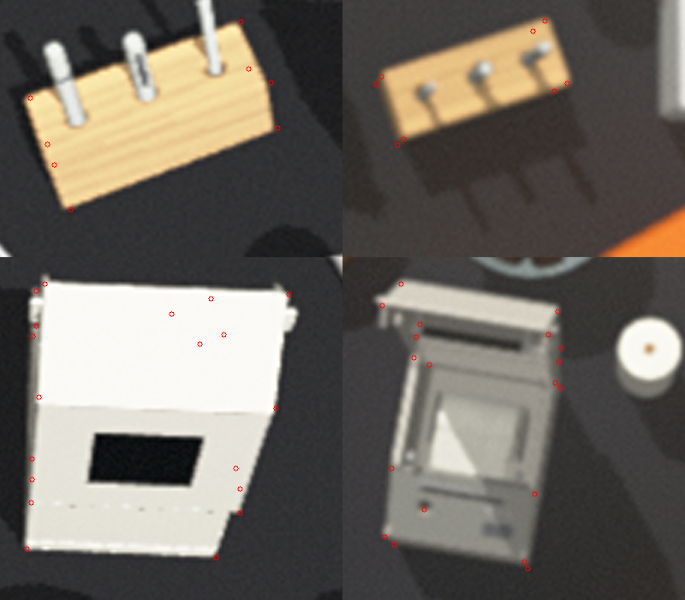

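The stand fits well: three pens, with a banded one at the scene-left (-y) end that is probably the stylus. The printer fit is within a few mm, and the bore shows at (424,506) in the crop. Next I'll check reach and view the hole in the pressing attitude.

```bash
cat >> h.py <<'E'
from scipy.spatial.transform import Rotation as Ro
PR=[.5631,.0157,-.1546]; ST=[.4849,-.2937,.3495]
def Rpress(yaw): return Rz(yaw)@np.array([[0,.866,.5],[1,0,0],[0,.5,-.866]])
def Rdown(a): # tool y at world angle a
    y=np.array([np.cos(a),np.sin(a),0]);z=np.array([0,0,-1.]);return np.c_[np.cross(y,z),y,z]
def delta(p,R,s=None):
    s=s or manip.read_state(); R0=np.array(s["orientation"])
    print("shift",np.round(R0.T@(np.array(p)-s["ee_pos"]),4).tolist(),"turn",np.round(Ro.from_matrix(R0.T@R).as_rotvec(degrees=True),2).tolist())
E
python3 - <<'E'
from h import *
b=T(PR,[[-.0675,.036,.0838]])[0]; R=Rpress(PR[2]); print(b)
delta([.43,.33,.24],R); delta(b-.11*R[:,2],R)
E
```

```text
[0.50194851 0.06166461 0.0838    ]
shift [-0.2572, -0.1979, -0.0175] turn [-25.59, -19.53, 72.87]
shift [-0.3797, -0.4278, 0.0435] turn [-25.59, -19.53, 72.87]
```

Call:
jog_arm(plan=[[[-0.257, -0.198, -0.018], [-25.6, -19.5, 72.9], 0], [[-0.257, -0.198, -0.018], [-25.6, -19.5, 72.9], 0], [[-0.257, -0.198, -0.018], [-25.6, -19.5, 72.9], 0], [[-0.257, -0.198, -0.018], [-25.6, -19.5, 72.9], 0], [[-0.257, -0.198, -0.018], [-25.6, -19.5, 72.9], 0], [[-0.257, -0.198, -0.018], [-25.6, -19.5, 72.9], 0], [[-0.257, -0.198, -0.018], [-25.6, -19.5, 72.9], 0], [[-0.257, -0.198, -0.018], [-25.6, -19.5, 72.9], 0]])

```text
time: 2.65
ee_pos: [0.4317, 0.3249, 0.2411]
orientation: [[-0.024, 0.898, 0.439], [0.999, 0.04, -0.028], [-0.043, 0.438, -0.898]]
force: [0.2, -0.4, -0.2]
grip_width: 0.0872
grasp_force: 0.0
```

```bash
python3 - <<'E'
from h import *
b=T(PR,[[-.0675,.036,.0838]])[0]; R=Rpress(PR[2]); s=manip.read_state(); print(s["ee_pos"],s["time"],np.round(s["qpos"],1))
delta(b-.11*R[:,2],R)
E
```

```text
[0.43171263 0.32489553 0.24114131] 2.65 [-69.6   5.6  16.8 119.4  29.4  44.2 -70.5]
shift [-0.2522, -0.0232, 0.0699] turn [-3.76, -2.64, 10.19]
```

Call:
jog_arm(plan=[[[-0.252, -0.023, 0.07], [-3.8, -2.6, 10.2], 0], [[-0.252, -0.023, 0.07], [-3.8, -2.6, 10.2], 0], [[-0.252, -0.023, 0.07], [-3.8, -2.6, 10.2], 0], [[-0.252, -0.023, 0.07], [-3.8, -2.6, 10.2], 0], [[-0.252, -0.023, 0.07], [-3.8, -2.6, 10.2], 0], [[-0.252, -0.023, 0.07], [-3.8, -2.6, 10.2], 0], [[-0.252, -0.023, 0.07], [-3.8, -2.6, 10.2], 0], [[-0.252, -0.023, 0.07], [-3.8, -2.6, 10.2], 0]])

```text
time: 3.45
ee_pos: [0.4497, 0.0769, 0.1795]
orientation: [[0.14, 0.858, 0.495], [0.99, -0.121, -0.07], [0.0, 0.5, -0.866]]
force: [-0.1, 1.1, 0.5]
grip_width: 0.087
grasp_force: 0.0
```

```bash
python3 - <<'E'
from h import *
b=T(PR,[[-.0675,.036,.0838]])[0]; R=Rpress(PR[2]); s=manip.read_state(); print(s["ee_pos"],s["time"],np.round(s["qpos"],1))
delta(b-.11*R[:,2],R)
d=get_image("wrist"); im=d["img"][...,::-1].copy(); np.save("w1.npy",d,allow_pickle=True)
print(proj(d,b)); cv2.imwrite("pics/w1.png",im)
E
```

```text
[0.44973939 0.07685268 0.17947252] 3.45 [-56.8  -3.3  30.  139.4  46.7  25.2 -74.2]
shift [-0.007, -0.0012, -0.0002] turn [-0.02, -0.43, 0.71]
[[321.86827774 201.06974537]]
```

View pics/w1.png

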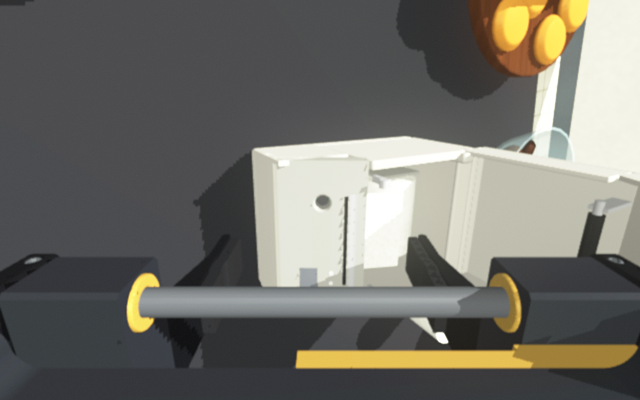

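The hole shows at (322,202), within 1 px of the prediction. The pressing attitude is reachable, though J4 is near its limit at 110 mm back. I'll refine the bore, then look at the stand.

```bash
python3 - <<'E'
from h import *
d=np.load("w1.npy",allow_pickle=True).item(); g=cv2.cvtColor(d["img"],cv2.COLOR_RGB2GRAY)[180:225,300:345]
print(g[12:34:2,8:38:2])
x=cv2.resize(g,None,fx=4,fy=4,interpolation=cv2.INTER_CUBIC)
for th in(130,150,170):
    c,_=cv2.findContours((x<th).astype(np.uint8),cv2.RETR_EXTERNAL,cv2.CHAIN_APPROX_NONE)
    for k in c:
        if 800<cv2.contourArea(k)<9000:
            h=cv2.convexHull(k); e=cv2.fitEllipse(h); uv=np.array(e[0])/4+[300,180]-.375
            b=T(PR,[[-.0675,.036,.0838]])[0]; n=-Rpress(PR[2])[:,2]
            o,r=ray(d,uv); print(th,uv,np.array(e[1])/4,o+r*((b-o)@n)/(r@n),b)
w=T(ST,[[0,-.05,.1]])[0]; print(w); delta([w[0]-.03,w[1]+.03,.25],Rdown(ST[2]))
delta([.44,-.1,.25],Rdown(ST[2]))
E
```

```text
[[230 230 230 231 230 231 231 231 230 231 231 231 231 231 231]
 [230 230 230 230 230 225 203 195 200 223 230 231 231 231 231]
 [230 230 230 230 220 170 121 113 115 143 196 229 231 231 231]
 [230 230 230 234 177 108 107 108 108 107 125 207 231 231 231]
 [230 229 232 238 131 105 107 108 108 107 121 174 227 231 231]
 [230 230 235 244 139 110 106 106 108 109 133 166 224 231 231]
 [230 221 233 250 175 130 115 110 116 130 140 171 224 230 231]
 [230 219 228 252 243 177 144 138 146 145 154 191 229 231 231]
 [230 231 230 244 255 248 199 161 159 175 188 220 231 231 232]
 [231 230 229 230 243 249 246 237 229 221 222 230 231 231 231]
 [230 230 230 229 230 233 236 235 231 230 230 230 232 231 231]]
130 [322.24837303 200.29880333] [ 9.8487711  12.48862934] [0.50232119 0.06230021 0.08395609] [0.50194851 0.06166461 0.0838    ]
150 [322.70700073 201.21638107] [12.56707573 13.99458504] [0.50253435 0.0614506  0.08415324] [0.50194851 0.06166461 0.0838    ]
170 [322.8809166  201.41055489] [13.46782398 15.20673084] [0.50263493 0.06126278 0.08422731] [0.50194851 0.06166461 0.0838    ]
[ 0.5020214 -0.3406772  0.1      ]
shift [-0.3814, 0.1007, -0.0232] turn [29.4, 7.32, -27.32]
shift [-0.1771, 0.048, -0.0536] turn [29.4, 7.32, -27.32]
```

Call:
jog_arm(plan=[[[-0.177, 0.048, -0.054], [29.4, 7.3, -27.3], 0], [[-0.177, 0.048, -0.054], [29.4, 7.3, -27.3], 0], [[-0.177, 0.048, -0.054], [29.4, 7.3, -27.3], 0], [[-0.381, 0.101, -0.023], [29.4, 7.3, -27.3], 0], [[-0.381, 0.101, -0.023], [29.4, 7.3, -27.3], 0], [[-0.381, 0.101, -0.023], [29.4, 7.3, -27.3], 0], [[-0.381, 0.101, -0.023], [29.4, 7.3, -27.3], 0], [[-0.381, 0.101, -0.023], [29.4, 7.3, -27.3], 0]])

```text
time: 4.3
ee_pos: [0.4541, -0.1059, 0.212]
orientation: [[-0.197, 0.974, 0.115], [0.978, 0.203, -0.039], [-0.061, 0.105, -0.993]]
force: [0.4, -0.1, -1.3]
grip_width: 0.0869
grasp_force: 0.0
```

Call:
jog_arm(plan=[[[0, 0, 0], [0, 0, 0], 0], [[0, 0, 0], [0, 0, 0], 0]])

```text
time: 4.5
ee_pos: [0.4534, -0.1065, 0.2112]
orientation: [[-0.191, 0.975, 0.115], [0.98, 0.197, -0.042], [-0.064, 0.104, -0.993]]
force: [-0.8, -0.9, -0.9]
grip_width: 0.0871
grasp_force: 0.0
```

```bash
python3 - <<'E'
from h import *
s=manip.read_state(); print(s["ee_pos"],s["time"],np.round(s["qpos"],1)); print(np.round(s["orientation"],3).tolist())
d=get_image("wrist"); im=d["img"][...,::-1].copy(); np.save("w2.npy",d,allow_pickle=True)
for y in(-.05,0,.05): print(proj(d,T(ST,[[0,y,.058],[0,y,.136]])).round(1).tolist())
print("corners",proj(d,T(ST,STAND[1::2])).round(1).tolist())
for q in("stylus","marker","ballpoint"):
    for r in nets.cut_out("wrist",q): print(q,r["confidence"],r["point"],r["pixels"].sum())
cv2.imwrite("pics/w2.png",im)
E
```

```text
[ 0.45339843 -0.10650552  0.21116094] 4.5 [-53.2   5.4  65.6 122.8  -5.2  48.1  26.4]
[[-0.191, 0.975, 0.115], [0.98, 0.197, -0.042], [-0.064, 0.104, -0.993]]
[[311.2, 360.5], [316.8, 424.6]]
[[304.1, 328.4], [308.4, 388.9]]
[[296.3, 293.1], [298.9, 348.8]]
corners [[290.8, 382.2], [263.4, 277.0], [338.9, 372.4], [319.4, 266.4]]
marker 0.56 [342.2, 303.4] 328
ballpoint 0.66 [331.3, 291.3] 227
ballpoint 0.47 [85.3, 515.3] 51876
```

View pics/w2.png

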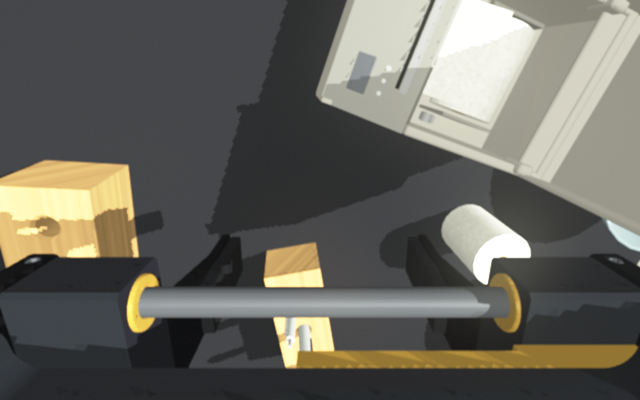

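The wrist view shows the stand at (295,300), partly hidden by the gripper, so the hand must pass beyond it. The scene crop already shows the band on the -y-end pen and a clip on the middle one.

```bash
python3 - <<'E'
from h import *
delta([.526,-.407,.25],Rdown(ST[2]))
E
```

```text
shift [-0.3113, 0.0163, -0.0186] turn [5.72, 3.95, -8.71]
```

Call:
jog_arm(plan=[[[-0.311, 0.016, -0.019], [5.7, 4.0, -8.7], 0], [[-0.311, 0.016, -0.019], [5.7, 4.0, -8.7], 0], [[-0.311, 0.016, -0.019], [5.7, 4.0, -8.7], 0], [[-0.311, 0.016, -0.019], [5.7, 4.0, -8.7], 0], [[-0.311, 0.016, -0.019], [5.7, 4.0, -8.7], 0], [[-0.311, 0.016, -0.019], [5.7, 4.0, -8.7], 0], [[-0.311, 0.016, -0.019], [5.7, 4.0, -8.7], 0], [[-0.311, 0.016, -0.019], [5.7, 4.0, -8.7], 0]])

```text
time: 5.5
ee_pos: [0.5235, -0.4149, 0.2516]
orientation: [[-0.333, 0.943, 0.0], [0.943, 0.333, -0.006], [-0.006, -0.002, -1.0]]
force: [-0.2, -0.4, -0.3]
grip_width: 0.0867
grasp_force: 0.0
```

```bash
python3 - <<'E'
from h import *
s=manip.read_state(); print(s["ee_pos"],s["time"],np.round(s["qpos"],1)); print(np.round(s["orientation"],3).tolist())
d=get_image("wrist"); im=d["img"][...,::-1].copy(); np.save("w3.npy",d,allow_pickle=True)
for y in(-.05,0,.05): print(proj(d,T(ST,[[0,y,.058],[0,y,.136]])).round(1).tolist())
print("corners",proj(d,T(ST,STAND[1::2])).round(1).tolist())
for q in("stylus","marker","ballpoint"):
    for r in nets.cut_out("wrist",q): print(q,r["confidence"],r["point"],r["pixels"].sum())
cv2.imwrite("pics/w3.png",im)
E
```

```text
[ 0.5234751  -0.41493925  0.25162151] 5.5 [ -0.2  32.9  54.3  89.3 -27.5  71.8  77.8]
[[-0.333, 0.943, 0.0], [0.943, 0.333, -0.006], [-0.006, -0.002, -1.0]]
[[328.3, 92.5], [329.4, 94.7]]
[[328.0, 37.7], [329.1, 23.8]]
[[327.6, -22.6], [328.7, -56.3]]
corners [[299.1, 121.3], [293.4, -58.6], [357.7, 120.8], [361.5, -59.4]]
stylus 0.6 [99.2, 327.2] 173
marker 0.76 [37.3, 329.6] 310
```

View pics/w3.png

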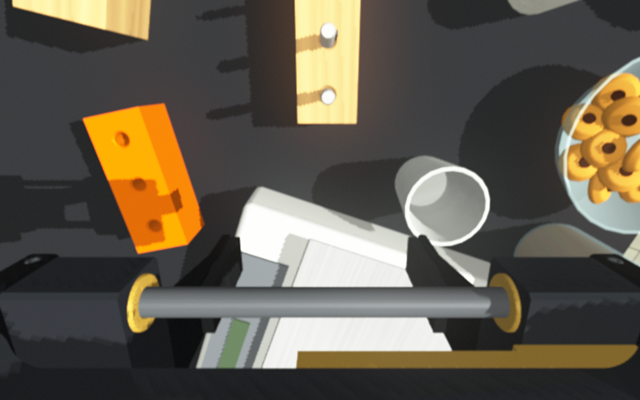

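Stylus at (327,97): a plain round top with no clip, at the -y end. Marker at (329,35). Refining the stylus position.

```bash
python3 - <<'E'
from h import *
d=np.load("w3.npy",allow_pickle=True).item(); g=cv2.cvtColor(d["img"],cv2.COLOR_RGB2GRAY)
print(g[84:110,314:342:1][::1,::2])
x=cv2.resize(d["img"][80:130,285:370],None,fx=8,fy=8,interpolation=cv2.INTER_CUBIC); cv2.imwrite("pics/w3c.png",x[...,::-1])
r=[r for r in nets.cut_out("wrist","stylus")]
for k in r:
    ys,xs=np.nonzero(k["pixels"]); print(ys.min(),ys.max(),xs.min(),xs.max(),xs.mean(),ys.mean())
E
```

```text
[[235 235 237 239 236 231 225 229 234 237 237 235 233 231]
 [235 235 238 239 235 224 209 208 221 234 237 235 232 230]
 [235 235 238 239 230 212 193 184 194 221 236 235 232 231]
 [235 235 238 236 224 200 185 178 177 191 230 235 232 229]
 [235 235 236 230 211 184 173 179 177 166 214 234 233 230]
 [230 232 224 204 188 161 166 189 189 164 187 232 233 230]
 [215 219 188 175 160 153 188 219 216 182 164 229 233 230]
 [188 192 165 158 147 178 229 242 239 212 155 221 233 230]
 [174 176 159 153 149 222 247 250 249 236 169 213 233 231]
 [171 171 159 145 169 247 252 252 251 247 196 205 233 231]
 [174 172 159 135 196 252 252 252 252 251 221 202 233 231]
 [172 172 161 134 226 253 252 252 252 252 232 206 232 231]
 [172 172 164 139 240 252 251 252 252 252 235 214 233 231]
 [173 174 166 145 242 251 251 251 251 251 236 224 233 231]
 [172 172 170 150 237 251 251 251 251 251 232 229 233 231]
 [172 173 175 154 229 251 251 251 251 249 228 231 233 231]
 [175 181 194 167 209 251 251 251 251 244 227 234 233 230]
 [189 199 221 201 190 246 251 251 250 235 231 235 233 230]
 [216 223 235 231 201 227 248 248 243 226 235 235 233 230]
 [231 233 237 239 225 204 231 232 224 229 237 235 233 231]
 [235 235 237 240 234 215 209 206 218 235 237 235 233 230]
 [235 235 237 240 237 231 219 215 230 238 237 235 233 230]
 [235 235 237 239 237 235 231 227 236 238 237 235 233 231]
 [235 235 237 239 237 235 233 229 236 238 237 234 233 231]
 [235 235 237 239 237 235 233 229 236 238 237 235 233 231]
 [235 235 237 239 237 236 233 229 237 238 237 235 233 230]]
90 105 321 334 326.98265895953756 97.6242774566474
```

View pics/w3c.png

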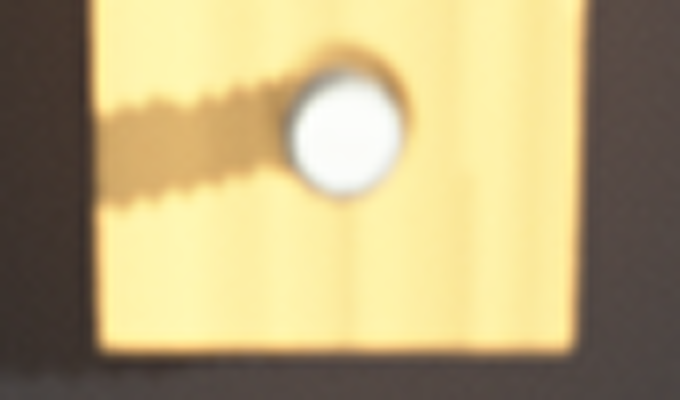

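```bash
python3 - <<'E'
from h import *
d=np.load("w3.npy",allow_pickle=True).item()
p=onz(d,(327.7,96.2),.136); e=onz(d,(327.2,123.4),.058); a=ST[2]
print("top",p,"well from edge",e+.028*np.array([-np.sin(a),np.cos(a),0]))
q=(p+e+.028*np.array([-np.sin(a),np.cos(a),0]))/2
print(q); delta([q[0],q[1],.15],Rdown(a)); delta([q[0],q[1],.076],Rdown(a))
E
```

```text
top [ 0.50116739 -0.34217259  0.136     ] well from edge [ 0.50165582 -0.34331101  0.058     ]
[ 0.50141161 -0.3427418   0.097     ]
shift [0.0676, -0.0014, 0.1008] turn [0.07, -0.08, -0.0]
shift [0.0675, -0.0015, 0.1748] turn [0.07, -0.08, -0.0]
```

Call:
jog_arm(plan=[[[0.0675, -0.0015, 0.05], [0, 0, 0], 0], [[0.0675, -0.0015, 0.05], [0, 0, 0], 0], [[0.0675, -0.0015, 0.1], [0, 0, 0], 0], [[0.0675, -0.0015, 0.14], [0, 0, 0], 0], [[0.0675, -0.0015, 0.165], [0, 0, 0], 0], [[0.0675, -0.0015, 0.175], [0, 0, 0], 0], [[0.0675, -0.0015, 0.175], [0, 0, 0], 0], [[0.0675, -0.0015, 0.175], [0, 0, 0], 0]])

```text
time: 6.55
ee_pos: [0.5017, -0.3456, 0.0774]
orientation: [[-0.341, 0.94, 0.002], [0.94, 0.341, -0.001], [-0.002, 0.002, -1.0]]
force: [-1.0, 0.4, -0.6]
grip_width: 0.0872
grasp_force: 0.0
```

```bash
python3 - <<'E'
from h import *
delta([.5014,-.3427,.076],Rdown(ST[2]))
E
```

```text
shift [0.0029, 0.0007, 0.0014] turn [0.1, 0.12, -0.1]
```

Call:
jog_arm(plan=[[[0, 0, 0], [0, 0, 0], 0.4], [[0, 0, 0], [0, 0, 0], 0.4], [[0, 0, 0], [0, 0, 0], 0.4]], force=40)

```text
time: 6.85
ee_pos: [0.5012, -0.3458, 0.0768]
orientation: [[-0.34, 0.94, 0.002], [0.94, 0.34, -0.001], [-0.001, 0.001, -1.0]]
force: [-0.6, -0.0, -0.6]
grip_width: 0.0705
grasp_force: 0.0
```

Call:
jog_arm(plan=[[[0.003, 0.0005, 0], [0, 0, 0], 0.75], [[0.003, 0.0005, 0], [0, 0, 0], 0.75], [[0.003, 0.0005, 0], [0, 0, 0], 0.75], [[0.003, 0.0005, 0], [0, 0, 0], 0.75]], force=40)

```text
time: 7.25
ee_pos: [0.5002, -0.3426, 0.0759]
orientation: [[-0.34, 0.94, 0.0], [0.94, 0.34, -0.0], [-0.0, 0.0, -1.0]]
force: [-0.4, 0.1, -0.2]
grip_width: 0.0391
grasp_force: 0.0
```

Call:
jog_arm(plan=[[[0, 0.001, 0], [0, 0, 0], 1], [[0, 0.001, 0], [0, 0, 0], 1], [[0, 0.001, 0], [0, 0, 0], 1], [[0, 0.001, 0], [0, 0, 0], 1], [[0, 0.001, 0], [0, 0, 0], 1], [[0, 0.001, 0], [0, 0, 0], 1], [[0, 0.001, 0], [0, 0, 0], 1], [[0, 0.001, 0], [0, 0, 0], 1]], force=40)

```text
time: 8.05
ee_pos: [0.5011, -0.3422, 0.0759]
orientation: [[-0.34, 0.94, 0.0], [0.94, 0.34, -0.0], [-0.0, 0.0, -1.0]]
force: [-0.5, 0.0, -1.3]
grip_width: 0.0108
grasp_force: 40.0
```

Call:
jog_arm(plan=[[[0, 0, -0.015], [0, 0, 0], 1], [[0, 0, -0.03], [0, 0, 0], 1], [[0, 0, -0.05], [0, 0, 0], 1], [[0, 0, -0.08], [0, 0, 0], 1], [[0, 0, -0.12], [0, 0, 0], 1], [[0, 0, -0.16], [0, 0, 0], 1], [[0, 0, -0.16], [0, 0, 0], 1]])

```text
time: 8.75
ee_pos: [0.503, -0.3454, 0.2432]
orientation: [[-0.339, 0.941, 0.011], [0.941, 0.339, -0.007], [-0.01, 0.008, -1.0]]
force: [-0.3, -0.2, 0.0]
grip_width: 0.0109
grasp_force: 40.0
```

```bash
cat >> h.py <<'E'
B=np.array([.5027,.0611,.0842])
E
python3 - <<'E'
from h import *
s=manip.read_state(); print(s["ee_pos"],s["grip_width"],s["grasp_force"],np.round(s["qpos"],1),s["force"])
Rp=Rpress(PR[2]); p=B-.085*Rp[:,2]; print(p)
delta([.44,-.12,.24],Rp); delta(p,Rp)
d=get_image("wrist"); cv2.imwrite("pics/w4.png",d["img"][...,::-1])
E
```

```text
[ 0.50300067 -0.34538464  0.243199  ] 0.010907198438475792 39.99985239252055 [ -9.6  27.5  57.   98.5 -25.   67.   74. ] [-0.30040367 -0.18795109  0.02914725]
[0.46070689 0.06764436 0.15781   ]
shift [0.2334, 0.0172, 0.0011] turn [-28.79, -7.08, 28.13]
shift [0.4037, 0.0997, 0.0822] turn [-28.79, -7.08, 28.13]
```

Call:
jog_arm(plan=[[[0.233, 0.017, 0.001], [-28.8, -7.1, 28.1], 1], [[0.233, 0.017, 0.001], [-28.8, -7.1, 28.1], 1], [[0.233, 0.017, 0.001], [-28.8, -7.1, 28.1], 1], [[0.233, 0.017, 0.001], [-28.8, -7.1, 28.1], 1], [[0.233, 0.017, 0.001], [-28.8, -7.1, 28.1], 1], [[0.233, 0.017, 0.001], [-28.8, -7.1, 28.1], 1], [[0.233, 0.017, 0.001], [-28.8, -7.1, 28.1], 1], [[0.233, 0.017, 0.001], [-28.8, -7.1, 28.1], 1]])

```text
time: 9.6
ee_pos: [0.4377, -0.1168, 0.2348]
orientation: [[0.151, 0.862, 0.484], [0.989, -0.134, -0.07], [0.005, 0.489, -0.872]]
force: [0.0, -0.0, 0.4]
grip_width: 0.0112
grasp_force: 40.0
```

```bash
python3 - <<'E'
from h import *
s=manip.read_state(); print(s["ee_pos"],s["time"],np.round(s["qpos"],1))
Rp=Rpress(PR[2]); p=B-.085*Rp[:,2]
delta([.44,-.12,.24],Rp);delta(p-.025*Rp[:,2],Rp); delta(p,Rp)
E
```

```text
[ 0.43770098 -0.11675827  0.23476226] 9.6 [-31.2 -13.6  35.8 136.1  20.3  26.9 -18.7]
shift [-0.0028, 0.005, -0.0032] turn [-0.7, -0.31, 0.03]
shift [0.1855, -0.0428, 0.0404] turn [-0.7, -0.31, 0.03]
shift [0.1854, -0.0425, 0.0654] turn [-0.7, -0.31, 0.03]
```

Call:
jog_arm(plan=[[[0.04, -0.009, 0.01], [-0.7, -0.3, 0], 1], [[0.08, -0.018, 0.02], [-0.7, -0.3, 0], 1], [[0.12, -0.027, 0.035], [-0.7, -0.3, 0], 1], [[0.155, -0.036, 0.05], [-0.7, -0.3, 0], 1], [[0.175, -0.04, 0.06], [-0.7, -0.3, 0], 1], [[0.185, -0.0425, 0.065], [-0.7, -0.3, 0], 1], [[0.185, -0.0425, 0.065], [-0.7, -0.3, 0], 1], [[0.185, -0.0425, 0.065], [-0.7, -0.3, 0], 1]])

```text
time: 10.4
ee_pos: [0.4601, 0.0645, 0.1572]
orientation: [[0.154, 0.858, 0.49], [0.988, -0.132, -0.08], [-0.004, 0.496, -0.868]]
force: [-0.0, -0.8, -0.1]
grip_width: 0.0107
grasp_force: 40.0
```

Call:
jog_arm(plan=[[[0, 0, 0], [0, 0, 0], 1], [[0, 0, 0], [0, 0, 0], 1]])

```text
time: 10.6
ee_pos: [0.4606, 0.0644, 0.158]
orientation: [[0.155, 0.857, 0.491], [0.988, -0.134, -0.079], [-0.002, 0.498, -0.867]]
force: [1.1, -0.1, -0.6]
grip_width: 0.0108
grasp_force: 40.0
```

```bash
python3 - <<'E'
from h import *
s=manip.read_state(); R=np.array(s["orientation"]); print(s["ee_pos"],s["time"],np.round(s["qpos"],1),s["force"])
Rp=Rpress(PR[2]); p=B-.085*Rp[:,2]; delta(p,Rp)
tip=s["ee_pos"]+.07*R[:,2]; print("tip rel bore in press axes",Rp.T@(tip-B))
im=[]
d=get_image("wrist"); print(proj(d,[B,tip]))
im.append(cv2.resize(d["img"][130:290,220:420],(800,640)))
cv2.imwrite("pics/w5.png",cv2.resize(im[0],(700,560))[...,::-1])
E
```

```text
[0.46059844 0.06444382 0.15795451] 10.6 [-27.9   1.8   4.1 138.8  49.7  20.6 -76.9] [ 1.08907206 -0.05972645 -0.62675279]
shift [0.0032, -0.0004, -0.0001] turn [-0.15, 0.13, -0.0]
tip rel bore in press axes [-0.00334016  0.00022298 -0.01493053]
[[323.05348906 197.58128896]
 [323.27593566 208.41415168]]
```

View pics/w5.png

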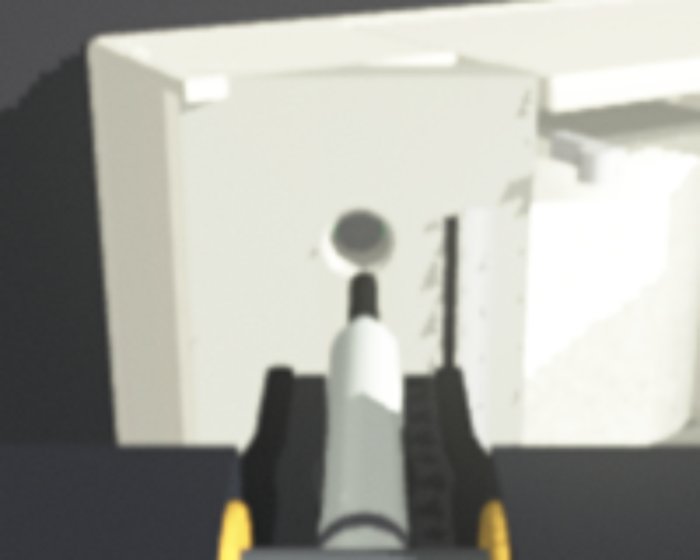

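The tip (about 323,209) lines up with the hole (323,198.6), needing about +3 mm along tool x. Advancing.

Call:
jog_arm(plan=[[[0.0028, -0.0004, 0], [-0.1, 0.1, 0], 1], [[0.0028, -0.0004, 0], [-0.1, 0.1, 0], 1], [[0.0028, -0.0004, 0.004], [-0.1, 0.1, 0], 1], [[0.0028, -0.0004, 0.008], [-0.1, 0.1, 0], 1], [[0.0028, -0.0004, 0.012], [-0.1, 0.1, 0], 1], [[0.0028, -0.0004, 0.012], [-0.1, 0.1, 0], 1]])

```text
time: 11.25
ee_pos: [0.4665, 0.0669, 0.1462]
orientation: [[0.153, 0.857, 0.492], [0.988, -0.132, -0.078], [-0.002, 0.498, -0.867]]
force: [0.7, 0.4, 0.2]
grip_width: 0.0112
grasp_force: 40.0
```

```bash
cat > st.py <<'E'
from h import *
s=manip.read_state(); R=np.array(s["orientation"]); Rp=Rpress(PR[2])
print("tip rel bore",np.round(1e3*Rp.T@(s["ee_pos"]+.07*R[:,2]-B),2),"F tool",np.round(R.T@s["force"],2),"t",s["time"],"w",s["grip_width"],np.round(s["qpos"],1)); delta(B-.085*Rp[:,2],Rp)
E
python3 st.py
```

```text
tip rel bore [ 0.09 -0.92 -1.97] F tool [0.54 0.63 0.12] t 11.25 w 0.01121389500414243 [-28.    3.9   4.4 138.9  54.   19.  -81.3]
shift [-0.0002, 0.0007, -0.013] turn [-0.15, 0.06, 0.1]
```

Call:
jog_arm(plan=[[[-0.0003, 0.0007, 0], [0, 0, 0], 1], [[-0.0003, 0.0007, 0.002], [0, 0, 0], 1], [[-0.0003, 0.0007, 0.004], [0, 0, 0], 1], [[-0.0003, 0.0007, 0.006], [0, 0, 0], 1], [[-0.0003, 0.0007, 0.007], [0, 0, 0], 1], [[-0.0003, 0.0007, 0.007], [0, 0, 0], 1]])

```text
time: 11.85
ee_pos: [0.4706, 0.0662, 0.141]
orientation: [[0.153, 0.857, 0.492], [0.988, -0.132, -0.077], [-0.001, 0.498, -0.867]]
force: [-0.0, 0.1, -1.0]
grip_width: 0.0109
grasp_force: 40.0
```

```bash
python3 st.py
```

```text
tip rel bore [0.06 0.12 4.55] F tool [ 0.14 -0.55  0.85] t 11.85 w 0.010909469547344149 [-27.9   4.9   4.8 138.8  56.1  18.1 -83.2]
shift [-0.0001, -0.0003, -0.0196] turn [-0.1, 0.02, 0.1]
```

Free inside the hole. Now feeling in 1 mm steps.

Call:
jog_arm(plan=[[[-0.0003, 0, 0.001], [0, 0, 0], 1], [[-0.0003, 0, 0.002], [0, 0, 0], 1], [[-0.0003, 0, 0.003], [0, 0, 0], 1], [[-0.0003, 0, 0.003], [0, 0, 0], 1]])

```text
time: 12.25
ee_pos: [0.4721, 0.0657, 0.1385]
orientation: [[0.153, 0.857, 0.493], [0.988, -0.132, -0.077], [-0.001, 0.499, -0.867]]
force: [-0.3, 0.5, 0.2]
grip_width: 0.0109
grasp_force: 40.0
```

Call:
jog_arm(plan=[[[0, 0, 0.001], [0, 0, 0], 1], [[0, 0, 0.0015], [0, 0, 0], 1], [[0, 0, 0.0015], [0, 0, 0], 1]])

```text
time: 12.55
ee_pos: [0.4728, 0.0656, 0.1373]
orientation: [[0.153, 0.857, 0.493], [0.988, -0.132, -0.077], [-0.001, 0.499, -0.867]]
force: [-1.9, 0.5, 1.6]
grip_width: 0.0106
grasp_force: 40.0
```

```bash
python3 st.py
```

```text
tip rel bore [-0.14  0.27  8.89] F tool [ 0.19 -0.86 -2.4 ] t 12.55 w 0.010625196239296357 [-27.9   5.5   5.1 138.9  57.7  17.5 -84.7]
shift [0.0001, -0.0004, -0.0239] turn [-0.08, 0.01, 0.09]
```

Call:
jog_arm(plan=[[[0, 0, 0.001], [0, 0, 0], 1], [[0, 0, 0.002], [0, 0, 0], 1], [[0, 0, 0.002], [0, 0, 0], 1]])

```text
time: 12.85
ee_pos: [0.4738, 0.0655, 0.1355]
orientation: [[0.153, 0.857, 0.493], [0.988, -0.132, -0.077], [-0.001, 0.499, -0.867]]
force: [-2.2, -0.9, 4.0]
grip_width: 0.011
grasp_force: 40.0
```

```bash
python3 st.py
```

```text
tip rel bore [-0.12  0.29 10.93] F tool [-1.2   0.17 -4.46] t 12.85 w 0.010978280438064805 [-28.    5.8   5.3 138.9  58.4  17.3 -85.4]
shift [0.0001, -0.0004, -0.0259] turn [-0.08, 0.0, 0.09]
```

Call:
jog_arm(plan=[[[0, 0, 0.001], [0, 0, 0], 1], [[0, 0, 0.0015], [0, 0, 0], 1], [[0, 0, 0.0015], [0, 0, 0], 1]])

```text
time: 13.15
ee_pos: [0.4746, 0.0655, 0.1344]
orientation: [[0.153, 0.857, 0.493], [0.988, -0.132, -0.077], [-0.001, 0.499, -0.867]]
force: [-6.0, 0.4, 7.1]
grip_width: 0.011
grasp_force: 40.0
```

```bash
python3 st.py
```

```text
tip rel bore [-0.03  0.36 12.26] F tool [-0.55 -1.65 -9.09] t 13.15 w 0.01103440825348825 [-28.    6.1   5.4 138.9  59.   17.1 -86. ]
shift [0.0, -0.0005, -0.0273] turn [-0.07, -0.0, 0.1]
```

Call:
jog_arm(plan=[[[0, 0, 0.0002], [0, 0, 0], 1], [[0, 0, 0.0002], [0, 0, 0], 1], [[0, 0, 0.0002], [0, 0, 0], 1]])

```text
time: 13.45
ee_pos: [0.4746, 0.0654, 0.1343]
orientation: [[0.153, 0.856, 0.493], [0.988, -0.132, -0.077], [-0.001, 0.499, -0.867]]
force: [-6.0, 1.5, 9.6]
grip_width: 0.011
grasp_force: 40.0
```

Call:
jog_arm(plan=[[[0, 0, 0], [0, 0, 0], 1], [[0, 0, 0], [0, 0, 0], 1], [[0, 0, 0], [0, 0, 0], 1], [[0, 0, 0], [0, 0, 0], 1], [[0, 0, 0], [0, 0, 0], 1], [[0, 0, 0], [0, 0, 0], 1], [[0, 0, 0], [0, 0, 0], 1], [[0, 0, 0], [0, 0, 0], 1]])

```text
time: 14.25
ee_pos: [0.4746, 0.0654, 0.1344]
orientation: [[0.153, 0.856, 0.493], [0.988, -0.132, -0.077], [-0.001, 0.499, -0.867]]
force: [-6.0, 0.8, 9.3]
grip_width: 0.0106
grasp_force: 40.0
```

Call:
jog_arm(plan=[[[0, 0, 0], [0, 0, 0], 1], [[0, 0, 0], [0, 0, 0], 1], [[0, 0, 0], [0, 0, 0], 1], [[0, 0, 0], [0, 0, 0], 1], [[0, 0, 0], [0, 0, 0], 1], [[0, 0, 0], [0, 0, 0], 1]])

```text
time: 14.85
ee_pos: [0.4746, 0.0655, 0.1344]
orientation: [[0.152, 0.856, 0.493], [0.988, -0.132, -0.077], [-0.001, 0.499, -0.867]]
force: [-6.8, 0.9, 8.3]
grip_width: 0.0109
grasp_force: 40.0
```

```bash
python3 st.py
```

```text
tip rel bore [-1.000e-02  3.900e-01  1.233e+01] F tool [ -0.2   -1.81 -10.57] t 14.85 w 0.010873680676759766 [-28.    6.1   5.4 138.9  59.1  17.1 -86. ]
shift [0.0, -0.0005, -0.0273] turn [-0.06, -0.01, 0.1]
```

Held at the hard stop at about 11 N for 1.7 s. Retracting.

Call:
jog_arm(plan=[[[0, 0, -0.006], [0, 0, 0], 1], [[0, 0, -0.016], [0, 0, 0], 1], [[0, 0, -0.026], [0, 0, 0], 1], [[0, 0, -0.03], [0, 0, 0], 1], [[-0.01, 0.004, -0.036], [0, 0, 0], 1], [[-0.04, 0.012, -0.045], [0, 0, 0], 1], [[-0.08, 0.02, -0.06], [0, 0, 0], 1], [[-0.12, 0.03, -0.07], [0, 0, 0], 1]])

```text
time: 15.65
ee_pos: [0.4483, -0.0428, 0.2064]
orientation: [[0.153, 0.857, 0.492], [0.988, -0.131, -0.078], [-0.003, 0.498, -0.867]]
force: [0.1, 0.2, -0.6]
grip_width: 0.0111
grasp_force: 40.0
```

```bash
python3 st.py; python3 - <<'E'
from h import *
Rd=Rdown(ST[2]); print(manip.read_state()["ee_pos"])
delta([.44,-.15,.25],Rd); delta([.5011,-.3422,.24],Rd)
E
```

```text
tip rel bore [-111.14   28.19  -54.67] F tool [ 0.17 -0.23  0.55] t 15.65 w 0.011102267965102518 [-20.9  -7.3  15.  138.3  25.5  21.5 -35.9]
shift [0.1112, -0.028, 0.0396] turn [-0.15, 0.09, 0.15]
[ 0.44828551 -0.04278921  0.2063577 ]
shift [-0.1073, 0.0287, -0.0335] turn [29.18, 7.65, -28.1]
shift [-0.2879, 0.1012, 0.0202] turn [29.18, 7.65, -28.1]
```

Call:
jog_arm(plan=[[[-0.107, 0.029, -0.034], [29.2, 7.6, -28.1], 1], [[-0.107, 0.029, -0.034], [29.2, 7.6, -28.1], 1], [[-0.107, 0.029, -0.034], [29.2, 7.6, -28.1], 1], [[-0.107, 0.029, -0.034], [29.2, 7.6, -28.1], 1], [[-0.288, 0.101, 0.02], [29.2, 7.6, -28.1], 1], [[-0.288, 0.101, 0.02], [29.2, 7.6, -28.1], 1], [[-0.288, 0.101, 0.02], [29.2, 7.6, -28.1], 1], [[-0.288, 0.101, 0.02], [29.2, 7.6, -28.1], 1]])

```text
time: 16.45
ee_pos: [0.486, -0.286, 0.2406]
orientation: [[-0.348, 0.937, -0.003], [0.937, 0.348, 0.0], [0.001, -0.003, -1.0]]
force: [1.5, 0.5, 1.4]
grip_width: 0.0109
grasp_force: 40.0
```

```bash
cat > sw.py <<'E'
from h import *
s=manip.read_state(); print(np.round(s["ee_pos"],4),s["time"],np.round(s["qpos"],1),np.round(s["force"],1),s["grip_width"])
delta([.5011,-.3422,.24],Rdown(ST[2]))
E
python3 sw.py
```

```text
[ 0.486  -0.286   0.2406] 16.45 [-10.5  19.6  47.3 103.9 -15.9  63.6  62.7] [1.5 0.5 1.4] 0.010930341089262857
shift [-0.058, -0.0054, 0.0005] turn [-0.15, -0.08, 0.35]
```

Call:
jog_arm(plan=[[[-0.058, -0.005, 0], [-0.1, -0.1, 0.3], 1], [[-0.058, -0.005, 0], [-0.1, -0.1, 0.3], 1], [[-0.058, -0.005, 0], [-0.1, -0.1, 0.3], 1], [[-0.058, -0.005, 0], [-0.1, -0.1, 0.3], 1]])

```text
time: 16.85
ee_pos: [0.4989, -0.3415, 0.2405]
orientation: [[-0.337, 0.942, 0.001], [0.942, 0.337, -0.0], [-0.001, 0.001, -1.0]]
force: [-0.2, 0.2, -1.2]
grip_width: 0.0111
grasp_force: 40.0
```

```bash
python3 sw.py
```

```text
[ 0.4989 -0.3415  0.2405] 16.85 [ -3.7  24.   46.7  98.7 -19.   65.5  68.2] [-0.2  0.2 -1.2] 0.011143697743362583
shift [-0.0014, 0.0018, 0.0005] turn [0.05, 0.04, -0.36]
```

Call:
jog_arm(plan=[[[-0.0014, 0.0018, 0.03], [0, 0, -0.3], 1], [[-0.0014, 0.0018, 0.07], [0, 0, -0.3], 1], [[-0.0014, 0.0018, 0.09], [0, 0, -0.3], 1], [[-0.0014, 0.0018, 0.1], [0, 0, -0.3], 1], [[-0.0014, 0.0018, 0.1], [0, 0, -0.3], 1], [[-0.0014, 0.0018, 0.1], [0, 0, -0.3], 1]])

```text
time: 17.45
ee_pos: [0.5025, -0.3432, 0.1425]
orientation: [[-0.342, 0.94, 0.004], [0.94, 0.342, -0.002], [-0.004, 0.003, -1.0]]
force: [-0.3, -0.2, -0.5]
grip_width: 0.0115
grasp_force: 40.0
```

```bash
python3 sw.py
```

```text
[ 0.5025 -0.3432  0.1425] 17.45 [ -0.3  30.1  42.8 104.1 -24.6  55.1  72.9] [-0.3 -0.2 -0.5] 0.01145098634264663
shift [0.0011, -0.0006, -0.0975] turn [0.18, 0.2, -0.01]
```

Call:
jog_arm(plan=[[[0.0008, -0.0006, 0.012], [0.1, 0.1, 0], 1], [[0.0008, -0.0006, 0.024], [0.1, 0.1, 0], 1], [[0.0008, -0.0006, 0.03], [0.1, 0.1, 0], 1], [[0.0008, -0.0006, 0.03], [0.1, 0.1, 0], 1], [[0.0008, -0.0006, 0.03], [0.1, 0.1, 0], 1]])

```text
time: 17.95
ee_pos: [0.5009, -0.3432, 0.111]
orientation: [[-0.341, 0.94, -0.0], [0.94, 0.341, -0.001], [-0.0, -0.001, -1.0]]
force: [0.9, -0.4, -0.2]
grip_width: 0.011
grasp_force: 40.0
```

```bash
python3 sw.py
```

```text
[ 0.5009 -0.3432  0.111 ] 17.95 [  0.9  32.3  41.3 105.5 -26.4  52.2  74.4] [ 0.9 -0.4 -0.2] 0.010978018522549418
shift [0.0008, 0.0005, -0.129] turn [-0.03, 0.03, -0.08]
```

Call:
jog_arm(plan=[[[0.0008, 0.0004, 0], [0, 0, 0], 1], [[0.0008, 0.0004, 0.006], [0, 0, 0], 1], [[0.0008, 0.0004, 0.012], [0, 0, 0], 1], [[0.0008, 0.0004, 0.018], [0, 0, 0], 1], [[0.0008, 0.0004, 0.022], [0, 0, 0], 1], [[0.0008, 0.0004, 0.022], [0, 0, 0], 1]])

```text
time: 18.55
ee_pos: [0.5006, -0.3418, 0.0882]
orientation: [[-0.341, 0.94, -0.001], [0.94, 0.341, 0.0], [0.001, -0.001, -1.0]]
force: [-0.6, -0.1, -1.3]
grip_width: 0.0114
grasp_force: 40.0
```

```bash
python3 sw.py
```

```text
[ 0.5006 -0.3418  0.0882] 18.55 [  1.7  33.8  40.  106.4 -27.8  50.   75.4] [-0.6 -0.1 -1.3] 0.011439372433062867
shift [-0.0005, 0.0001, -0.1518] turn [-0.07, -0.04, -0.07]
```

Barrel is entering freely. Last 11 mm.

Call:
jog_arm(plan=[[[-0.0003, 0.0002, 0.004], [0, 0, 0], 1], [[-0.0003, 0.0002, 0.008], [0, 0, 0], 1], [[-0.0003, 0.0002, 0.011], [0, 0, 0], 1], [[-0.0003, 0.0002, 0.011], [0, 0, 0], 1]])

```text
time: 18.95
ee_pos: [0.5011, -0.3421, 0.0776]
orientation: [[-0.341, 0.94, -0.001], [0.94, 0.341, -0.0], [0.0, -0.001, -1.0]]
force: [-0.4, 0.7, -0.9]
grip_width: 0.0112
grasp_force: 40.0
```

```bash
python3 sw.py
```

```text
[ 0.5011 -0.3421  0.0776] 18.95 [  2.2  34.6  39.4 106.8 -28.6  48.9  76. ] [-0.4  0.7 -0.9] 0.011234425801474546
shift [-0.0001, -0.0001, -0.1624] turn [-0.04, -0.01, -0.07]
```

Call:
jog_arm(plan=[[[0, 0, 0.001], [0, 0, 0], 1], [[0, 0, 0.001], [0, 0, 0], 0.6], [[0, 0, 0.001], [0, 0, 0], 0.4], [[0, 0, 0.001], [0, 0, 0], 0.4], [[0, 0, 0.001], [0, 0, 0], 0.4], [[0, 0, 0.001], [0, 0, 0], 0.4], [[0, 0, -0.02], [0, 0, 0], 0.4], [[0, 0, -0.05], [0, 0, 0], 0.4]])

```text
time: 19.75
ee_pos: [0.5003, -0.3414, 0.1272]
orientation: [[-0.341, 0.94, -0.004], [0.94, 0.341, 0.001], [0.002, -0.003, -1.0]]
force: [0.5, 0.4, -0.2]
grip_width: 0.0511
grasp_force: 0.0
```

```bash
python3 sw.py; python3 - <<'E'
from h import *
# cover points: outer face in cover frame
L=np.array([[-.182,0,-.004],[-.150,0,.0161],[-.12,0,.035],[-.11,0,.035]])
for a in(1.555,1.3,1.0,.7,.4,.1,0):
    c,s=np.cos(a),np.sin(a); R=np.array([[c,0,s],[0,1,0],[-s,0,c]])
    print(a,T(PR,L@R.T+[.08,0,.11]).round(3).tolist())
E
```

```text
[ 0.5003 -0.3414  0.1272] 19.75 [ 1.000e-01  3.120e+01  4.220e+01  1.048e+02 -2.530e+01  5.400e+01
  7.340e+01] [ 0.5  0.4 -0.2] 0.051112788470071356
shift [-0.0008, 0.0001, -0.1128] turn [-0.17, -0.13, -0.07]
1.555 [[0.635, 0.004, 0.292], [0.656, 0.001, 0.26], [0.675, -0.002, 0.231], [0.675, -0.002, 0.221]]
1.3 [[0.59, 0.011, 0.284], [0.618, 0.007, 0.259], [0.644, 0.003, 0.235], [0.646, 0.003, 0.225]]
1.0 [[0.542, 0.019, 0.261], [0.575, 0.014, 0.245], [0.607, 0.009, 0.23], [0.613, 0.008, 0.221]]
0.7 [[0.502, 0.025, 0.224], [0.539, 0.019, 0.219], [0.574, 0.014, 0.214], [0.581, 0.013, 0.208]]
0.4 [[0.475, 0.029, 0.177], [0.512, 0.024, 0.183], [0.546, 0.018, 0.189], [0.556, 0.017, 0.185]]
0.1 [[0.463, 0.031, 0.124], [0.496, 0.026, 0.141], [0.528, 0.021, 0.157], [0.537, 0.02, 0.156]]
0 [[0.462, 0.031, 0.106], [0.494, 0.026, 0.126], [0.524, 0.022, 0.145], [0.533, 0.02, 0.145]]
```

The stylus is released in its well. Next I'll bring the closed fingers behind the cover.

```bash
python3 - <<'E'
from h import *
R=Rdown(np.pi/2+PR[2]); delta([.52,-.30,.38],R); delta([.72,-.006,.38],R)
E
```

```text
shift [0.0328, 0.0319, -0.2528] turn [-0.08, -0.21, -61.19]
shift [0.2409, 0.3202, -0.2532] turn [-0.08, -0.21, -61.19]
```

Call:
jog_arm(plan=[[[0, 0, -0.05], [0, 0, 0], 0.6], [[0, 0, -0.1], [0, 0, 0], 1], [[0.02, 0.02, -0.15], [0, 0, -10], 1], [[0.033, 0.032, -0.2], [0, 0, -20], 1], [[0.033, 0.032, -0.253], [0, 0, -40], 1], [[0.033, 0.032, -0.253], [0, 0, -61.2], 1], [[0.033, 0.032, -0.253], [0, 0, -61.2], 1], [[0.033, 0.032, -0.253], [0, 0, -61.2], 1]], force=40)

```text
time: 20.55
ee_pos: [0.5201, -0.3003, 0.382]
orientation: [[-0.95, 0.311, 0.002], [0.311, 0.95, -0.001], [-0.002, -0.0, -1.0]]
force: [-0.1, 0.2, -0.8]
grip_width: 0.002
grasp_force: 0.0
```

```bash
cat > sc.py <<'E'
from h import *
import sys
s=manip.read_state(); print(np.round(s["ee_pos"],4),s["time"],np.round(s["qpos"],1),np.round(s["force"],1),s["grip_width"])
R=Rdown(np.pi/2+PR[2])
for a in sys.argv[1:]: delta(eval(a),R)
E
python3 sc.py [.72,-.006,.38]; python3 - <<'E'
from h import *
t=get_image("top"); s=get_image("scene")
a=cv2.resize(t["img"][160:220,345:425],(640,480),interpolation=cv2.INTER_CUBIC); b=cv2.resize(s["img"][215:285,180:270],(617,480),interpolation=cv2.INTER_CUBIC)
cv2.imwrite("pics/chk.png",cv2.resize(np.hstack([a,b]),(800,305))[...,::-1])
E
```

```text
[ 0.5201 -0.3003  0.382 ] 20.55 [ -3.   16.   38.2  86.8 -10.   80.5 107.6] [-0.1  0.2 -0.8] 0.0019633426703867373
shift [-0.0984, 0.3419, 0.0021] turn [-0.03, 0.11, -9.26]
```

View pics/chk.png

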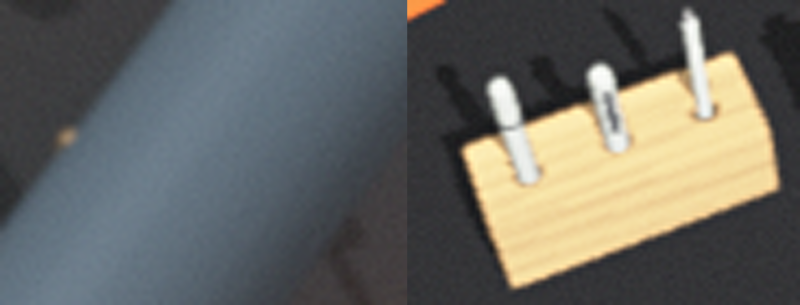

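The scene crop (stylus at about (515,130)) shows it upright in its well again with the others untouched. The arm blocks the top view.

Call:
jog_arm(plan=[[[-0.098, 0.342, 0.002], [0, 0.1, -9.3], 1], [[-0.098, 0.342, 0.002], [0, 0.1, -9.3], 1], [[-0.098, 0.342, 0.002], [0, 0.1, -9.3], 1], [[-0.098, 0.342, 0.002], [0, 0.1, -9.3], 1], [[-0.098, 0.342, 0.002], [0, 0.1, -9.3], 1], [[-0.098, 0.342, 0.002], [0, 0.1, -9.3], 1], [[-0.098, 0.342, 0.002], [0, 0.1, -9.3], 1], [[-0.098, 0.342, 0.002], [0, 0.1, -9.3], 1]])

```text
time: 21.45
ee_pos: [0.724, 0.0026, 0.376]
orientation: [[-0.988, 0.152, -0.004], [0.151, 0.988, 0.003], [0.004, 0.003, -1.0]]
force: [0.2, 1.3, 0.1]
grip_width: 0.0002
grasp_force: 0.0
```

```bash
python3 sc.py [.72,-.006,.38] [.72,-.006,.25] [.66,.003,.25]
```

```text
[0.724  0.0026 0.376 ] 21.45 [-20.7  29.5  29.7  68.1 -14.3  86.2  88. ] [0.2 1.3 0.1] 0.00024648469171673017
shift [0.0027, -0.0091, -0.004] turn [0.16, -0.24, 0.14]
shift [0.0021, -0.0095, 0.126] turn [0.16, -0.24, 0.14]
shift [0.0628, -0.0097, 0.1262] turn [0.16, -0.24, 0.14]
```

Call:
jog_arm(plan=[[[0.002, -0.009, 0.04], [0.2, -0.2, 0], 1], [[0.002, -0.009, 0.08], [0.2, -0.2, 0], 1], [[0.002, -0.009, 0.115], [0.2, -0.2, 0], 1], [[0.002, -0.009, 0.126], [0.2, -0.2, 0], 1], [[0.015, -0.009, 0.126], [0.2, -0.2, 0], 1], [[0.03, -0.009, 0.126], [0.2, -0.2, 0], 1], [[0.04, -0.009, 0.126], [0.2, -0.2, 0], 1], [[0.045, -0.009, 0.126], [0.2, -0.2, 0], 1]])

```text
time: 22.25
ee_pos: [0.6752, -0.0088, 0.2543]
orientation: [[-0.987, 0.161, 0.003], [0.161, 0.987, -0.004], [-0.003, -0.003, -1.0]]
force: [0.4, 0.3, -0.3]
grip_width: 0.0006
grasp_force: 0.0
```

```bash
python3 - <<'E'
from h import *
# TCP path: corner contact with panel point x=cx -> TCP
for a,cx,cz in((1.3,-.14,.0224),(1.1,-.135,.0255),(.9,-.13,.0287),(.7,-.12,.035),(.5,-.115,.035),(.3,-.11,.035),(.15,-.11,.035),(.1,-.11,.035),(0,-.11,.035)):
    c,s=np.cos(a),np.sin(a); R=np.array([[c,0,s],[0,1,0],[-s,0,c]])
    print(a,T(PR,(np.array([[cx,0,cz]])@R.T+[.08+(.0095 if a>.15 else 0),0,.11])).round(4).tolist())
E
python3 sc.py [.6358,.0045,.25] [.6137,.008,.244]
```

```text
1.3 [[0.6359, 0.0044, 0.2509]]
1.1 [[0.6135, 0.0078, 0.2419]]
0.9 [[0.5939, 0.0109, 0.2297]]
0.7 [[0.5831, 0.0126, 0.2141]]
0.5 [[0.5684, 0.0149, 0.1958]]
0.3 [[0.5579, 0.0165, 0.1759]]
0.15 [[0.5398, 0.0193, 0.161]]
0.1 [[0.5375, 0.0197, 0.1558]]
0 [[0.5335, 0.0203, 0.145]]
[ 0.6752 -0.0088  0.2543] 22.25 [-22.8  27.2  29.2  87.1 -13.6  69.1  89.4] [ 0.4  0.3 -0.3] 0.0005923509703285622
shift [0.0411, 0.0068, 0.0041] turn [-0.19, 0.2, -0.39]
shift [0.0634, 0.0067, 0.01] turn [-0.19, 0.2, -0.39]
```

Call:
jog_arm(plan=[[[0.01, 0.006, 0.003], [0, 0, 0], 1], [[0.02, 0.006, 0.003], [0, 0, 0], 1], [[0.03, 0.006, 0.003], [0, 0, 0], 1], [[0.04, 0.006, 0.004], [0, 0, 0], 1], [[0.052, 0.006, 0.008], [0, 0, 0], 1], [[0.063, 0.006, 0.012], [0, 0, 0], 1]])

```text
time: 22.85
ee_pos: [0.6132, 0.0076, 0.2413]
orientation: [[-0.987, 0.159, 0.001], [0.159, 0.987, -0.003], [-0.002, -0.003, -1.0]]
force: [-0.1, 0.5, 4.0]
grip_width: 0.0004
grasp_force: 1.8
```

```bash
python3 sc.py [.5939,.0109,.2297] [.5831,.0126,.2141] [.5684,.0149,.1958]
```

```text
[0.6132 0.0076 0.2413] 22.85 [-26.7  21.5  29.4  96.9 -11.3  64.5  86.7] [-0.1  0.5  4. ] 0.0004282499528558796
shift [0.0196, 0.0002, 0.0115] turn [-0.18, 0.11, -0.32]
shift [0.0305, 0.0002, 0.0271] turn [-0.18, 0.11, -0.32]
shift [0.0455, 0.0002, 0.0454] turn [-0.18, 0.11, -0.32]
```

Contact made: the cover pushes back at 4 N. Continuing along the arc.

Call:
jog_arm(plan=[[[0.01, 0, 0.006], [0, 0, 0], 1], [[0.02, 0, 0.012], [0, 0, 0], 1], [[0.026, 0, 0.02], [0, 0, 0], 1], [[0.031, 0, 0.027], [0, 0, 0], 1], [[0.039, 0, 0.036], [0, 0, 0], 1], [[0.046, 0, 0.045], [0, 0, 0], 1], [[0.051, 0, 0.055], [0, 0, 0], 1], [[0.056, 0, 0.065], [0, 0, 0], 1]])

```text
time: 23.65
ee_pos: [0.5584, 0.016, 0.1745]
orientation: [[-0.987, 0.159, 0.001], [0.159, 0.987, -0.004], [-0.001, -0.004, -1.0]]
force: [-0.7, -0.2, 0.6]
grip_width: 0.0006
grasp_force: 0.4
```

```bash
python3 sc.py [.5500,.018,.166] [.5375,.0197,.1558] [.5335,.0203,.145]
```

```text
[0.5584 0.016  0.1745] 23.65 [-28.6  20.1  28.5 108.3 -11.3  54.4  85.9] [-0.7 -0.2  0.6] 0.0006253881966973217
shift [0.0087, 0.0007, 0.0085] turn [-0.24, 0.08, -0.32]
shift [0.0213, 0.0004, 0.0187] turn [-0.24, 0.08, -0.32]
shift [0.0254, 0.0004, 0.0295] turn [-0.24, 0.08, -0.32]
```

Call:
jog_arm(plan=[[[0.008, 0, 0.006], [0, 0, 0], 1], [[0.016, 0, 0.012], [0, 0, 0], 1], [[0.02, 0, 0.016], [0, 0, 0], 1], [[0.021, 0, 0.019], [0, 0, 0], 1], [[0.021, 0, 0.019], [0, 0, 0], 1]])

```text
time: 24.15
ee_pos: [0.5379, 0.0192, 0.1572]
orientation: [[-0.987, 0.16, 0.0], [0.16, 0.987, -0.004], [-0.001, -0.004, -1.0]]
force: [-1.8, 0.4, 4.6]
grip_width: 0.0003
grasp_force: 2.2
```

```bash
python3 sc.py [.5335,.0203,.145]; python3 - <<'E'
from h import *
s=get_image("scene"); t=get_image("top")
a=s["img"][200:330,300:460]; b=t["img"][85:215,230:390]
cv2.imwrite("pics/cov.png",cv2.resize(np.hstack([a,b]),(800,325),interpolation=cv2.INTER_CUBIC)[...,::-1])
E
```

```text
[0.5379 0.0192 0.1572] 24.15 [-29.3  19.4  28.3 111.9 -11.3  51.4  85.5] [-1.8  0.4  4.6] 0.0002803024504308742
shift [0.0045, 0.0004, 0.0122] turn [-0.2, 0.06, -0.32]
```

View pics/cov.png

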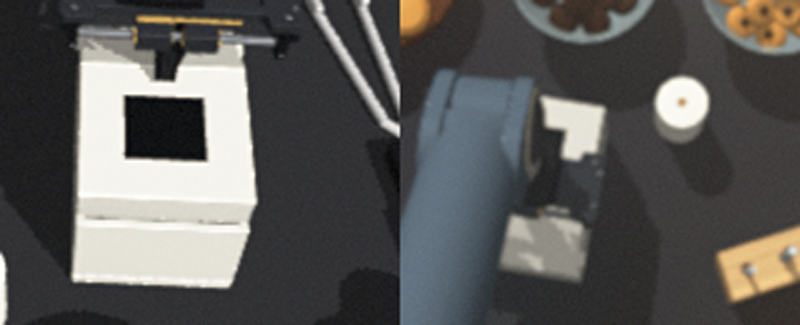

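The cover is nearly shut and the fingertip rests near x -110 on its top, at about (165,70) in the left crop. Now the press down, in small steps.

Call:
jog_arm(plan=[[[0.001, 0, 0.002], [0, 0, 0], 1], [[0.002, 0, 0.004], [0, 0, 0], 1], [[0.003, 0, 0.006], [0, 0, 0], 1], [[0.003, 0, 0.007], [0, 0, 0], 1]])

```text
time: 24.65
ee_pos: [0.5351, 0.0197, 0.1498]
orientation: [[-0.987, 0.159, 0.001], [0.159, 0.987, -0.004], [-0.002, -0.004, -1.0]]
force: [-1.7, -0.5, 1.1]
grip_width: 0.0004
grasp_force: 0.7
```

Call:
jog_arm(plan=[[[0.001, 0, 0.002], [0, 0, 0], 1], [[0.001, 0, 0.004], [0, 0, 0], 1], [[0.001, 0, 0.005], [0, 0, 0], 1]])

```text
time: 24.95
ee_pos: [0.5347, 0.0198, 0.1462]
orientation: [[-0.987, 0.16, 0.001], [0.16, 0.987, -0.003], [-0.002, -0.003, -1.0]]
force: [-6.9, -0.4, 19.2]
grip_width: 0.0005
grasp_force: 9.5
```

Call:
jog_arm(plan=[[[0, 0, 0.0005], [0, 0, 0], 1], [[0, 0, 0.0007], [0, 0, 0], 1], [[0, 0, 0.0007], [0, 0, 0], 1]])

```text
time: 25.25
ee_pos: [0.5348, 0.0198, 0.1463]
orientation: [[-0.987, 0.16, 0.002], [0.16, 0.987, -0.003], [-0.002, -0.002, -1.0]]
force: [-6.1, -0.3, 19.2]
grip_width: 0.0006
grasp_force: 9.4
```

Call:
jog_arm(plan=[[[0, 0, -0.01], [0, 0, 0], 1], [[0, 0, -0.04], [0, 0, 0], 1], [[0, 0, -0.08], [0, 0, 0], 1], [[0, 0, -0.12], [0, 0, 0], 1], [[0, 0, -0.16], [0, 0, 0], 1], [[0, 0, -0.2], [0, 0, 0], 1], [[0, -0.05, -0.22], [0, 0, 0], 1], [[0, -0.1, -0.22], [0, 0, 0], 1]])

```text
time: 26.05
ee_pos: [0.5205, -0.0741, 0.3672]
orientation: [[-0.988, 0.154, 0.008], [0.154, 0.988, -0.004], [-0.008, -0.003, -1.0]]
force: [0.3, -1.0, -0.5]
grip_width: 0.0004
grasp_force: 0.0
```

Call:
jog_arm(plan=[[[0, -0.05, 0], [0, 0, 0], 1], [[0, -0.1, 0], [0, 0, 0], 1], [[0, -0.15, 0], [0, 0, 0], 1], [[0, -0.15, 0], [0, 0, 0], 1], [[0, -0.15, 0], [0, 0, 0], 1]])

```text
time: 26.55
ee_pos: [0.4943, -0.2237, 0.3647]
orientation: [[-0.987, 0.163, 0.001], [0.163, 0.987, -0.004], [-0.002, -0.004, -1.0]]
force: [-0.2, 0.3, 0.3]
grip_width: 0.0004
grasp_force: 0.0
```

```bash
python3 - <<'E'
from h import *
s=manip.read_state(); print(s["ee_pos"],s["time"],s["force"])
M={}
for n in("scene","top"):
    for k in range(4):
        d=get_image(n); r=nets.cut_out(n,"cover_edge")+nets.cut_out(n,"printer")
        if r:
            g=np.any([x["pixels"] for x in r if x["confidence"]>.5],axis=0)
            if np.ndim(g) and g.sum()>2000: M[n]=(d,g.astype(float)); break
    else: print("no",n)
for n,(d,g) in M.items():
    print(n,g.sum())
    for a in(0,.03,.06,.1,.15,.2):
        m=np.zeros((400,640),np.uint8); hull(d,T(PR,PB),m); hull(d,T(PR,cover(a)),m); m=m/255.
        print(a,round(np.minimum(m,g).sum()/np.maximum(m,g).sum(),4))
for q in("stylus","marker","ballpoint","pen_stand"):
    print(q,[(round(r["confidence"],2),np.round(r["point"]).tolist()) for r in nets.cut_out("scene",q)])
# dark gap line between body and cover front edge: intensity column profile in scene
d=M["scene"][0] if "scene" in M else get_image("scene")
for a in(0,.1): print(a,proj(d,T(PR,cover(a)[[2,6]])).round(1).tolist(), proj(d,T(PR,cover(a)[[1,5]])).round(1).tolist())
E
```

```text
[ 0.49433132 -0.22367612  0.3646747 ] 26.55 [-0.15959666  0.31657337  0.29281325]
scene 6739.0
0 0.9689
0.03 0.9556
0.06 0.9414
0.1 0.9234
0.15 0.903
0.2 0.8833
top 3686.0
0 0.9515
0.03 0.9479
0.06 0.9436
0.1 0.9363
0.15 0.9262
0.2 0.917
stylus [(0.54, [246.0, 201.0]), (0.46, [224.0, 450.0])]
marker [(0.67, [239.0, 229.0]), (0.33, [290.0, 485.0])]
ballpoint [(0.67, [232.0, 249.0])]
pen_stand [(0.8, [180.0, 245.0]), (0.79, [253.0, 230.0]), (0.65, [213.0, 152.0]), (0.32, [265.0, 365.0])]
0 [[332.1, 214.4], [392.2, 217.0]] [[332.2, 224.5], [396.9, 227.4]]
0.1 [[332.4, 209.7], [393.4, 212.3]] [[332.4, 222.7], [398.0, 225.6]]
```

The silhouettes from both cameras fit a cover angle of 0 best, the pens are in place and the arm is clear. Handing in.

```bash
python3 -c "
from rig import manip
print(manip.finish_job())"
```

```text
the job is handed in; nothing more can be done
None
```

The job is handed in after about 27 s of robot time: the restart button was held at its hard stop for about 1.7 s at roughly 11 N, the stylus is back upright in its well, and the cover is shut, judged by a stiff stop at shut height and the camera silhouettes.

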